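# Empty the tip-out cup and draw out the telescopic brush

### The arm

A 6-joint arm with a two-finger parallel gripper is mounted at the origin on a cart in front of the work surface, level with it; the furniture and walls round the work are solid. World frame = base frame: x ahead of the robot, y to its left, z up, the work surface at z = 0. Lengths are in m, angles in rad, forces in N, time in s.
With the tool pointing down it reaches from about 0.325 to 0.775 m from the base axis. Payload 5.5 kg.
Tool frame: the origin (TCP) lies at the very end of the fingers, on their centre line; the grasp point (between the pads) lies 19 mm behind it (grip_depth is the distance from the TCP to the grasp point, in m); z points along the fingers, y is the line along which they close (so a half turn about z gives the same grasp; the last joint's range is limited). The gripper opens to 88 mm and grips with 3 to 60 N. Pads are 20 mm wide; open, the fingers measure 115 mm over their backs; the gripper's body (75 mm by 178 mm) begins 61 mm behind the grasp point.
Start: joints at [1.045, 0.091, 1.231, -0, 1.82, -0.057], TCP at [0.271, 0.535, 0.223] pointing down, gripper open.
Joint ranges: [-2.87, 2.87], [-0.86, 2.18], [0.17, 2.46], [-1.51, 4.65], [0.06, 2.69], [-2.65, 2.65]. Speed limits (rad/s): [2.57, 2.57, 3.01, 3.14, 3.14, 3.14].

### API

Orientations are given as a unit quaternion [x, y, z, w].
In Python, from cell import get_state, camera, job_done, grip_depth gives the robot as it stands.
- The arm moves only by the shell command python3 -m jog 'ROWS' [OPENING]. ROWS is JSON, a list of rows, each a list of 4 numbers: the shift along the tool's x, y, z in mm, then the turn about the tool's z in rad. In form: [[tx, ty, tz, twist], ...]. A call has 1 to 10 rows; each row is the pose to reach, as a shift and turn from the pose commanded when the call began, along the tool's axes at that moment; what a row does not reach only later rows make up. A row lasts 1/10 s, in which the tool goes at most 50 mm and 8.59 degrees, less where a joint would pass 70% of its speed; a pose out of reach is approached as far as the arm can. A call with a gripper value outside its range is refused whole. OPENING is the opening, from 0 (shut) to 1 (fully open), set as the call begins (- or left out, the last holds). The fingers move at their own pace and stop on an object; the grip force is fixed at half the most. Time passes only in rows, so rows that repeat a pose let the fingers close. It gives the time, the measured TCP pose, the force, the opening and the grip force at its end, in the units of the state.
- get_state(): the state, without advancing time (a new reading comes with each control period).
- camera(name): name is "scene" or "top" or "wrist"; returns a dict with "img" (400x640x3 uint8, blue, green, red), "z_map" (400x640 float32, m along the optical axis (not along the pixel's ray), 0 where there is no reading), "mtx" (3x3 intrinsics, pixels), "k1" (the pictures are not rectified: a ray, as slopes to the right and down, at radius r is drawn at 1 + k1 r^2 times it, then the intrinsics apply), "world_to_cam" (4x4, takes a point from world to camera coordinates); the wrist camera has in their place "hand_eye" (4x4, takes a point from camera to tool coordinates, whose origin is the TCP and whose axes are the flange's). Camera axes: x right, y down, z forward; pixel columns grow to the right and rows downward; lengths in m; the calibration is good to about 2 mm. A picture is of the moment at which its call begins: read the wrist's pose just before it.
- job_done(): hands the job in; it is judged then, once.
The state is a dict: "clock": time; "joints": joint angles; "dq": joint speeds; "joint_torque": joint torques, N m; "tool_pos": TCP position; "orientation": TCP orientation; "force": force on the tool from outside, world axes, zero at the start; "ft_torque": the same for the moment, N m; "grip_width": finger opening in m; "grip_force": force on a finger pad.
Only numpy, scipy, OpenCV 4.12 (cv2) and the standard library are available. Lean on these libraries where they do the work, as an engineer would, in place of code of your own. Each camera call takes 0.05 s, during which the arm holds its last target. There are 200 camera calls.

### The job

Get the tipping cup ready for scrubbing: swing it over by its bar until all four walnuts have dropped into the catch tray beside it, and swing it back to stand upright. Then squeeze the button on the head of the telescopic brush in its dock and, keeping it squeezed, pull the head straight up past the first stop to the second stop, where it comes to its end. Finish still holding it there, gripped with the button squeezed in, and leave the pepper mill, the candle jar and the tealight where they are.

Things in the scene. Friction and masses are not known exactly. Their poses are not given: they have to be found in the camera images.
- caddy: tip-out caddy, fixed to the worktop: a wooden base board 320 x 200 x 12 mm with a wooden catch tray on one end and, at the other, a steel cup hung between two steel posts. Origin on the worktop straight below the cup's hinge. Its x axis points from the cup to the tray (the pouring direction), z up, y along the hinge. The board runs from x = -105 to +215 mm. The posts stand at y = +-56 mm near x = 0, their tops at z = 130 mm.
- cup_hinge (a point): middle of the cup's hinge axis, 115 mm above the worktop; the axis is horizontal, along the caddy's y.
- cup (a joint): tilt of the cup about its hinge: 0 = upright, resting on its cork pad; grows as the bar is swung up and over toward the tray; stops at 2.3 rad. Nuts begin to fall out at about 1.6 rad. Low friction: let go, the cup falls back (or, well past 1.5 rad, on over).
- cup_bar (a point): middle of the cup's round steel bar: 10 mm thick, 80 mm long, parallel to the hinge axis. It moves with the cup on a circle of 140 mm radius about the hinge axis. At joint 0 it is level with the hinge on the side away from the tray (caddy x = -140 mm); at joint value t it lies at caddy x = -140 cos t mm and 140 sin t mm above the hinge. About 50 mm are free between bar and cup; two thin arms join it to the cup at the bar's ends.
- cup_mouth (a point): centre of the open mouth of the steel cup; cup 84 mm wide at the mouth, 95 mm high, walls 3 mm, mouth at 124 mm above the worktop when upright, cup axis 44 mm behind the hinge (caddy x = -44 mm).
- tray_in (a point): centre of the inner floor of the catch tray, 19 mm above the worktop, axes as the caddy; inside 196 x 186 mm (x, y), walls reach 65 mm above the worktop.
- nut0_center (a point): centre of walnut 0: round, 25 mm wide and 27 mm high, 12 g; starts in the cup.
- nut1_center (a point): centre of walnut 1: round, 25 mm wide and 27 mm high, 12 g; starts in the cup.
- nut2_center (a point): centre of walnut 2: round, 25 mm wide and 27 mm high, 12 g; starts in the cup.
- nut3_center (a point): centre of walnut 3: round, 25 mm wide and 27 mm high, 12 g; starts in the cup.
- brush_dock: dock of the telescopic brush, fixed: round weighted grey foot 92 mm across, with the tops of white bristles showing, narrowing to a steel outer tube 25 mm thick that ends 136 mm above the worktop. Origin under its centre on the worktop, z up. Its x axis: the button on the brush's head faces the dock's -x. The brush is locked in the dock; only its handle draws out, straight up.
- handle_center (a point): centre of the brush's grey head (the grip), 28 mm square across and 58 mm high, 173 mm above the worktop when retracted. Its back face lies 15 mm in the dock's +x from here, its front face, with the button, 13 mm in -x; nothing stands beside or over it.
- button_face (a point): middle of the outer face of the round button, 18 mm across, standing 8 mm out of the head's front face at mid height. Squeezed between this button and the head's back face the grip is 36 mm wide, 31 mm with the button in.
- brush_button (a joint): how far the button is pushed in (m): 0 out, 0.005 fully in. Spring-loaded: 4 N at first, 10 N fully in. Squeezed by less than about 0.003 the handle stays locked.
- brush_handle (a joint): how far the handle is drawn out (m): 0 retracted, first stop 0.045, second stop 0.090, where it ends at a fixed stop (0.091). With the button in it slides freely past the first stop; with the button out its pin catches in the next stop that it comes to. A light spring pulls it back: up to about 5 N with its weight.
- pepper_mill: bystander: dark wooden pepper mill, 58 mm wide, 170 mm high; origin under its centre.
- candle_jar: bystander: dark jar with a cork lid, 66 mm wide, 75 mm high; origin under its centre.
- tealight: bystander: tealight, 38 mm wide, 15 mm high; origin under its centre.
Mind the look-alikes: they are no part of the job. What is shaped like the brush_dock but red is not meant.

How it is judged:
By the outcome, as a careful person would: the job done as asked, in the order asked, and still so for the second after the job is handed in, while the arm keeps its last pose, push and grip.
It also fails if it takes over 58 s, if anything falls off the work surface, if the arm or the gripper's body presses on something with over 40 N, if the wrist force passes 120 N, or if a joint passes its speed limit or range.

## Working session

There is one attempt and no reset: what is moved stays moved. The work goes in short steps, Python scripts to look and compute and a shell command to move; the robot and the scene stay as the last step left them, time stands still between calls to the robot, and variables do not carry over. Pictures are saved under pics/ and viewed, at most 10 in all, crops included, and the job is handed in when it is done.

```bash
ls; mkdir -p pics; cat > h.py <<'E'
import numpy as np, cv2
from cell import get_state, camera, grip_depth
from scipy.spatial.transform import Rotation as R
def pts(c, T=None):
    """world xyz map of camera dict"""
    K=np.array(c["mtx"]); h,w=c["z_map"].shape
    u,v=np.meshgrid(np.arange(w),np.arange(h))
    k=float(np.ravel(c["k1"])[0])
    xd=(u-K[0,2])/K[0,0]; yd=(v-K[1,2])/K[1,1]
    x,y=xd.copy(),yd.copy()
    for _ in range(8):
        s=1+k*(x*x+y*y); x=xd/s; y=yd/s
    z=c["z_map"]; P=np.stack([x*z,y*z,z,np.ones_like(z)],-1)
    M=T if T is not None else np.linalg.inv(np.array(c["world_to_cam"]))
    W=(P@M.T)[...,:3]; W[z==0]=np.nan
    return W
def tool():
    s=get_state(); T=np.eye(4); T[:3,:3]=R.from_quat(s["orientation"]).as_matrix(); T[:3,3]=s["tool_pos"]; return T
E
python3 - <<'E'
from h import *
s=get_state(); print(s); print(grip_depth)
for n in("scene","top"):
    c=camera(n); cv2.imwrite(f"pics/{n}0.png",c["img"]); np.save(n+"_w.npy",pts(c)); print(n,c["k1"],c["mtx"])
print(tool())
E
```

```text
pics
{'clock': 0.0, 'joints': array([ 1.04530328e+00,  9.18624646e-02,  1.23187982e+00,  1.42904482e-05,
        1.81981345e+00, -5.66762411e-02]), 'dq': array([-2.43909291e-03,  5.93523736e-04,  7.28035821e-05, -8.54782120e-04,
        1.20414655e-03,  4.46771580e-04]), 'joint_torque': array([-4.02188025e-04, -4.46442533e+01, -4.06452656e+01,  7.00551225e-02,
        2.92096037e-02, -2.13416120e-04]), 'tool_pos': array([0.27093143, 0.53500823, 0.22150816]), 'orientation': array([ 2.32265788e-01,  9.72651860e-01, -9.38261967e-04, -2.88328760e-04]), 'force': array([ 0.67731942,  0.52343823, -0.13058001]), 'ft_torque': array([-0.02752924,  0.00345083,  0.00830955]), 'grip_force': 0.0, 'grip_width': 0.0877156712098316}
0.0187
scene 0.02373002974025201 [[375.35690932   0.         317.41264397]
 [  0.         375.35690932 198.29786294]
 [  0.           0.           1.        ]]
top 0.0048100867234589185 [[476.65195634   0.         317.21648782]
 [  0.         476.65195634 197.78234761]
 [  0.           0.           1.        ]]
[[-8.92103688e-01  4.51829925e-01 -8.54218942e-04  2.70972187e-01]
 [ 4.51830724e-01  8.92102434e-01 -1.49812376e-03  5.35044537e-01]
 [ 8.51536535e-05 -1.72244409e-03 -9.99998513e-01  2.21596654e-01]
 [ 0.00000000e+00  0.00000000e+00  0.00000000e+00  1.00000000e+00]]
```

View pics/scene0.png

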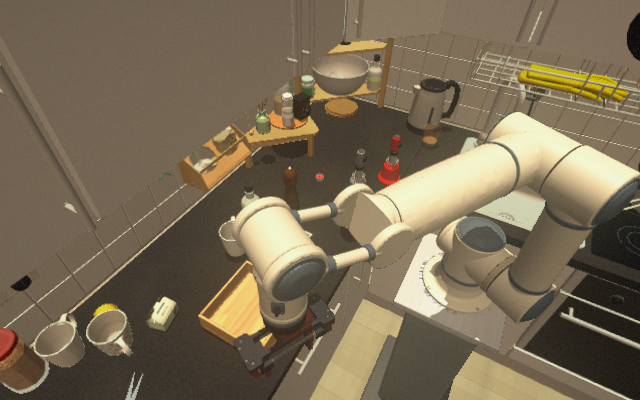

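View pics/top0.png

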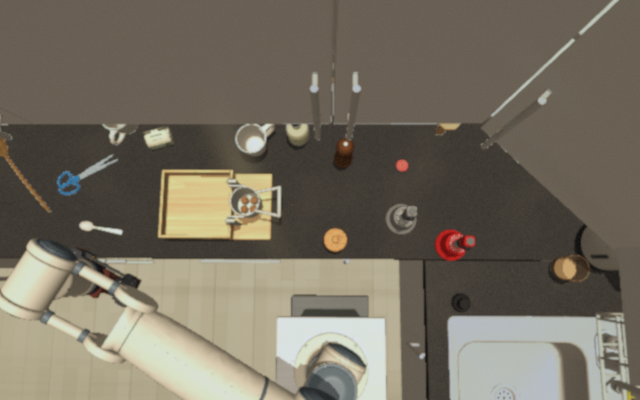

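The scene picture shows the arm, with the tray partly hidden at (240,310). In the top picture the tray is at about (200,205), the cup with its four nuts at (247,203) and its bar at (279,202). The grey brush is at (402,217) and the red look-alike at (455,245). The jar is at (335,240), the mill at (345,150) and the tealight at (402,166).

```bash
python3 - <<'E'
from h import *
im=cv2.imread("pics/top0.png")
c=im[130:265,150:430]
cv2.imwrite("pics/top0c.png",np.hstack([cv2.resize(im[160:250,215:295],None,fx=5,fy=5,interpolation=2),cv2.resize(im[190:250,370:430],(400,450),interpolation=2)]))
W=np.load("top_w.npy")
def p(u,v): print((u,v),np.round(W[v,u],3))
for q in [(161,171),(273,239),(162,239),(271,172),(279,202),(279,195),(279,210),(247,203),(232,183),(232,222),(402,217),(410,212),(405,212),(345,150),(335,240),(402,166),(200,205)]: p(*q)
E
```

```text
(161, 171) [ 0.588  0.527 -0.005]
(273, 239) [ 0.377  0.174 -0.002]
(162, 239) [ 0.376  0.512 -0.002]
(271, 172) [ 0.584  0.183 -0.001]
(279, 202) [0.474 0.145 0.118]
(279, 195) [0.494 0.145 0.119]
(279, 210) [0.451 0.144 0.117]
(247, 203) [0.483 0.251 0.026]
(232, 183) [0.531 0.282 0.1  ]
(232, 222) [0.418 0.277 0.112]
(402, 217) [ 0.434 -0.2    0.101]
(410, 212) [ 0.436 -0.205  0.209]
(405, 212) [ 0.439 -0.197  0.178]
(345, 150) [ 0.613 -0.039  0.159]
(335, 240) [ 0.371 -0.013  0.071]
(402, 166) [ 0.6   -0.218  0.011]
(200, 205) [0.478 0.394 0.019]
```

View pics/top0c.png

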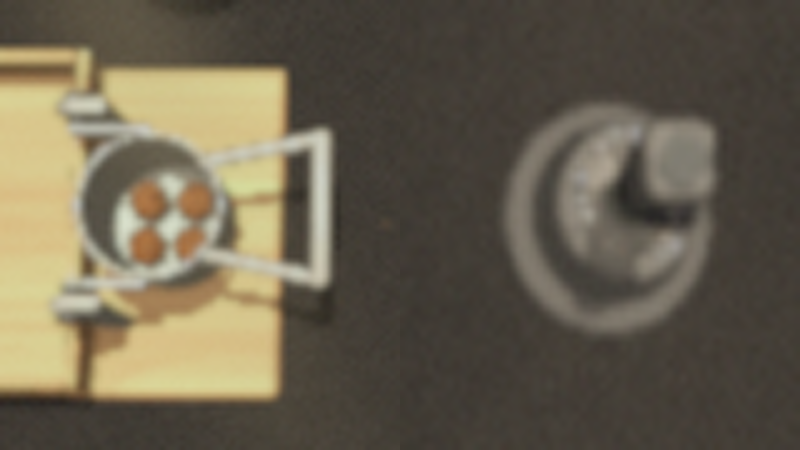

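The crop shows the bar at right, almost exactly along world x, and the four nuts inside the cup. The brush head leans toward +x in the view because of perspective, and its button isn't visible yet. I'll move above the bar and look with the wrist camera.

```bash
python3 -m jog '[[-20,-14,0,-0.1],[-55,-40,0,-0.2],[-95,-69,0,-0.3],[-135,-98,0,-0.4],[-175,-126,0,-0.44],[-215,-155,0,-0.44],[-255,-184,0,-0.44],[-295,-213,0,-0.44],[-330,-238,0,-0.44],[-350,-252,0,-0.44]]'; python3 -m jog '[[-6,-4,0,0],[-6,-4,0,0],[-6,-4,0,0]]' 1; python3 - <<'E'
from h import *
T=tool(); c=camera("wrist"); H=np.array(c["hand_eye"]); W=pts(c,T@H); np.save("w1.npy",W); cv2.imwrite("pics/w1.png",c["img"]); print(np.round(T,3)); print(np.round(H,3))
c=camera("top"); Wt=pts(c); cv2.imwrite("pics/t1.png",c["img"])
E
```

```text
clock: 1.1
tool_pos: [0.4703, 0.1494, 0.2222]
orientation: [0.016, 1.0, -0.0, -0.0]
force: [-1.1, 0.4, -0.5]
grip_width: 0.0878
grip_force: 0.0
clock: 1.4
tool_pos: [0.475, 0.1491, 0.2224]
orientation: [0.014, 1.0, 0.0, -0.0]
force: [-0.2, 0.7, 0.9]
grip_width: 0.0878
grip_force: 0.0
[[-1.     0.028 -0.001  0.475]
 [ 0.028  1.     0.     0.149]
 [ 0.001  0.    -1.     0.222]
 [ 0.     0.     0.     1.   ]]
[[ 0.    -0.956 -0.292  0.08 ]
 [ 1.     0.    -0.001  0.001]
 [ 0.001 -0.292  0.956 -0.163]
 [ 0.     0.     0.     1.   ]]
```

View pics/w1.png

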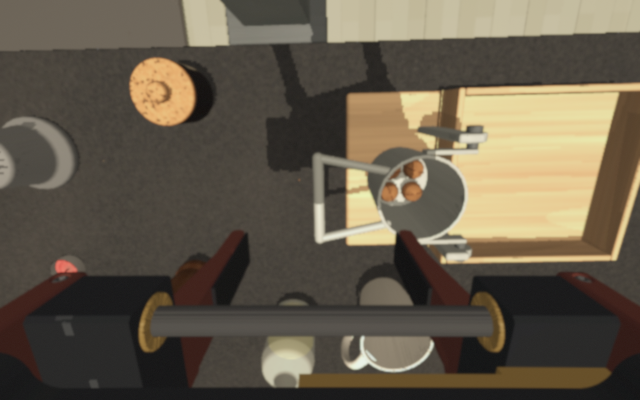

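The wrist view shows the bar between (319,157) and (320,239), with the posts at (470,138) and (458,250). The finger tips are at about (240,235) and (403,235). Next I measure the bar.

```bash
python3 - <<'E'
from h import *
W=np.load("w1.npy"); T=tool()
m=(W[...,2]>.105)&(W[...,2]<.135); m[:, :300]=0; m[:,332:]=0; m[:150]=0; m[245:]=0
b=W[m]; print(len(b),b.min(0),b.max(0))
q=W[165:230,312:326].reshape(-1,3); q=q[(q[:,2]>.105)]
f=np.polyfit(q[:,0],q[:,1],1); print(f,np.median(q,0),np.percentile(q[:,2],[50,90]))
mid=np.array([(b[:,0].min()+b[:,0].max())/2,0,.115]); mid[1]=np.polyval(f,mid[0]); print(mid,"tool:",np.linalg.inv(T)@np.r_[mid,1])
for u,v in [(470,138),(482,130),(458,250),(467,255)]: print((u,v),W[v,u])
E
```

```text
1058 [0.43363708 0.14261322 0.11480327] [0.5227665  0.16007885 0.12280912]
[-0.00212475  0.14878786] [0.47442473 0.14780991 0.12001217] [0.12001217 0.12110966]
[0.47820179 0.1477718  0.115     ] tool: [-0.00341078 -0.00151414  0.10758662  1.        ]
(470, 138) [0.42282106 0.27814861 0.1298148 ]
(482, 130) [0.41722738 0.29223829 0.1206811 ]
(458, 250) [0.53164019 0.28263311 0.12297036]
(467, 255) [0.53358968 0.28837898 0.12984176]
```

```bash
python3 -m jog '[[0,-1.5,0,0],[0,-1.5,5,0],[0,-1.5,15,0],[0,-1.5,30,0],[0,-1.5,50,0],[0,-1.5,70,0],[0,-1.5,88,0],[0,-1.5,92,0],[0,-1.5,92,0],[0,-1.5,92,0]]' 0.35; python3 -m jog '[[0,0,12,0],[0,0,25,0],[0,0,34,0],[0,0,34,0],[0,0,34,0]]'; python3 -m jog '[[0,0,0,0],[0,0,0,0],[0,0,0,0],[0,0,0,0],[0,0,0,0],[0,0,0,0]]' 0
```

```text
clock: 2.5
tool_pos: [0.4755, 0.1467, 0.1312]
orientation: [0.014, 1.0, 0.0, 0.0]
force: [0.1, -0.4, 0.1]
grip_width: 0.0308
grip_force: 0.0
clock: 3.0
tool_pos: [0.4751, 0.1466, 0.0962]
orientation: [0.014, 1.0, -0.0, -0.0]
force: [0.8, 0.4, 0.4]
grip_width: 0.0313
grip_force: 0.0
clock: 3.6
tool_pos: [0.4756, 0.1464, 0.0971]
orientation: [0.014, 1.0, -0.0, 0.0]
force: [-1.3, -2.0, 2.4]
grip_width: 0.0095
grip_force: 30.0
```

```bash
python3 -m jog '[[0,0.2,-7,0],[0,1,-16.8,0],[0,2.8,-27.8,0],[0,6.3,-41.4,0],[0,11.1,-54.5,0],[0,17.1,-67.1,0],[0,24.5,-79.1,0],[0,32.9,-90.2,0],[0,37.6,-95.4,0],[0,37.6,-95.4,0]]'
```

```text
clock: 4.6
tool_pos: [0.4759, 0.1834, 0.1951]
orientation: [0.015, 1.0, -0.001, 0.0]
force: [-3.0, -8.7, 5.5]
grip_width: 0.0092
grip_force: 30.0
```

```bash
python3 -m jog '[[0,4.9,-5,0],[0,15.4,-14.3,0],[0,26.8,-22.4,0],[0,38.9,-29.4,0],[0,51.7,-35.1,0],[0,64.9,-39.5,0],[0,78.6,-42.6,0],[0,92.5,-44.2,0],[0,99.5,-44.6,0],[0,99.5,-44.6,0]]'
```

```text
clock: 5.6
tool_pos: [0.4783, 0.2852, 0.2392]
orientation: [0.013, 1.0, 0.001, 0.0]
force: [-1.8, -0.9, 5.3]
grip_width: 0.0094
grip_force: 30.1
```

```bash
python3 -m jog '[[0,9.8,0.2,0],[0,20.9,1.2,0],[0,32,3.1,0],[0,42.8,5.8,0],[0,53.4,9.4,0],[0,63.7,13.9,0],[0,73.6,19.2,0],[0,81.8,24.4,0],[0,87.5,28.5,0],[0,87.5,28.5,0]]';  python3 -m jog '[[0,0,0,0],[0,0,0,0],[0,0,0,0],[0,0,0,0],[0,0,0,0],[0,0,0,0],[0,0,0,0],[0,0,0,0]]'; python3 - <<'E'
from h import *
T=tool(); c=camera("wrist"); a=c["img"]; b=camera("scene")["img"][180:380,160:420]; t=camera("top")["img"][150:260,140:300]
cv2.imwrite("pics/pour.png",np.vstack([np.hstack([cv2.resize(b,(390,300)),cv2.resize(t,(410,300))]),cv2.resize(a,(800,300))[:, :]]))
E
```

```text
clock: 6.6
tool_pos: [0.4806, 0.373, 0.2075]
orientation: [0.013, 1.0, 0.001, -0.001]
force: [-6.3, 0.8, 3.0]
grip_width: 0.0092
grip_force: 30.1
clock: 7.4
tool_pos: [0.4806, 0.3723, 0.208]
orientation: [0.014, 1.0, 0.001, -0.001]
force: [-5.9, 0.2, 1.1]
grip_width: 0.0092
grip_force: 30.1
```

View pics/pour.png

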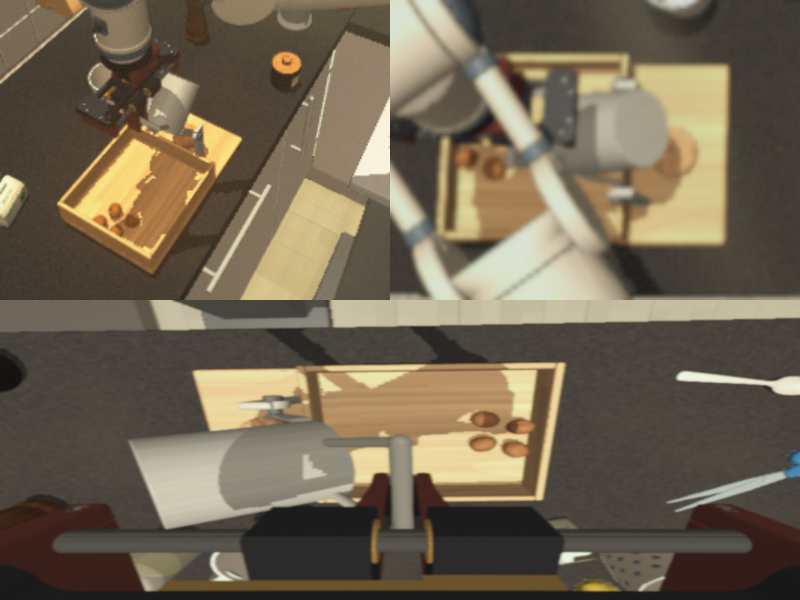

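All four nuts lie in the tray, at about (480–530, 415–450) in the lower wrist view, and the cup is empty and tipped. Now I swing it back.

```bash
python3 -m jog '[[0,-5.7,-4.1,0],[0,-13.9,-9.3,0],[0,-26.3,-15.8,0],[0,-39.3,-21,0],[0,-52.8,-24.8,0],[0,-66.6,-27.3,0],[0,-80.5,-28.4,0],[0,-94.5,-28.1,0],[0,-108.4,-26.5,0],[0,-115.3,-25.1,0]]' && python3 -m jog '[[0,-13.4,3.7,0],[0,-26.5,8.8,0],[0,-39,15.2,0],[0,-50.7,22.7,0],[0,-61.7,31.4,0],[0,-71.7,41.2,0],[0,-80.8,51.9,0],[0,-88.7,63.4,0],[0,-95.4,75.7,0],[0,-99.4,84.7,0]]' && python3 -m jog '[[0,-3.6,10.5,0],[0,-6.5,21.3,0],[0,-8.3,31,0],[0,-9.2,37.9,0],[0,-9.7,44.9,0],[0,-9.9,48.5,0],[0,-9.9,51,0],[0,-9.9,51.9,0],[0,-9.9,51.9,0],[0,-9.9,51.9,0]]'
```

```text
clock: 8.55
tool_pos: [0.4792, 0.2539, 0.2329]
orientation: [0.015, 1.0, -0.0, 0.001]
force: [4.3, 0.1, 2.4]
grip_width: 0.0089
grip_force: 30.1
clock: 9.55
tool_pos: [0.4751, 0.1559, 0.1469]
orientation: [0.014, 1.0, -0.0, -0.001]
force: [-0.1, 0.3, 1.5]
grip_width: 0.0094
grip_force: 30.0
clock: 10.55
tool_pos: [0.475, 0.1464, 0.0965]
orientation: [0.014, 1.0, -0.0, -0.0]
force: [-2.6, -3.9, -0.0]
grip_width: 0.0091
grip_force: 30.0
```

```bash
python3 -m jog '[[0,0,0,0],[0,0,0,0],[0,0,0,0],[0,0,-10,0],[0,0,-30,0],[0,0,-55,0],[0,0,-85,0],[0,0,-120,0],[0,0,-155,0],[0,0,-165,0]]' 0.35 && python3 -m jog '[[2,-10,0,0],[10,-30,0,0],[20,-65,0,0],[30,-100,0,0],[40,-135,0,0],[50,-170,0,0],[60,-205,0,0],[60,-235,0,0],[60,-250,0,0],[60,-250,0,0]]' 1; python3 - <<'E'
from h import *
c=camera("wrist"); T=tool(); W=pts(c,T@np.array(c["hand_eye"])); np.save("w2.npy",W); a=c["img"]; cv2.imwrite("pics/w2.png",a)
d=camera("top"); np.save("t2.npy",pts(d)); t=d["img"]; cv2.imwrite("pics/t2.png",t)
cv2.imwrite("pics/w2v.png",np.vstack([cv2.resize(a,(560,350)),cv2.resize(t[150:260,140:460],(560,192))]))
E
```

```text
clock: 11.55
tool_pos: [0.4763, 0.147, 0.2671]
orientation: [0.014, 1.0, 0.001, 0.004]
force: [-0.5, -0.4, 0.3]
grip_width: 0.0309
grip_force: 0.0
clock: 12.55
tool_pos: [0.4071, -0.1032, 0.2593]
orientation: [0.016, 1.0, 0.0, -0.002]
force: [-0.7, 1.3, -0.7]
grip_width: 0.0875
grip_force: 0.0
```

View pics/w2v.png

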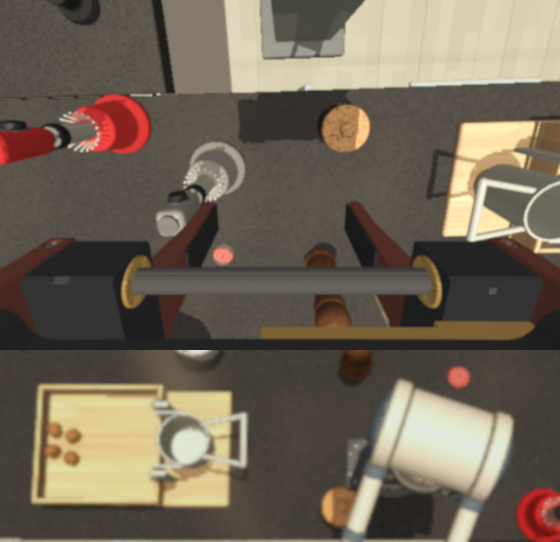

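The cup stands upright and empty, with its bar at (243,440), and the nuts are in the tray. The grey head is at about (172,215) in the upper view, so I'll enlarge that part.

```bash
python3 - <<'E'
from h import *
a=cv2.imread("pics/w2.png"); cv2.imwrite("pics/w2c.png",cv2.resize(a[150:290,165:295],None,fx=4,fy=4,interpolation=2))
W=np.load("w2.npy")
sub=W[150:290,165:250].reshape(-1,3)
m=(sub[:,2]>.19)&(sub[:,2]<.21); s=sub[m]; print(len(s),s.min(0),s.max(0),np.median(s,0))
r=cv2.minAreaRect((s[:,:2]*1000).astype(np.float32)); print(r)
W0=np.load("top_w.npy")[190:240,380:430].reshape(-1,3); s=W0[(W0[:,2]>.19)&(W0[:,2]<.215)]; print(len(s),s.min(0),s.max(0)); print(cv2.minAreaRect((s[:,:2]*1000).astype(np.float32)))
E
```

```text
1022 [ 0.42783355 -0.22138163  0.19009279] [ 0.4542364  -0.19320171  0.20827458] [ 0.43634535 -0.20519034  0.20237255]
((440.7691650390625, -206.89083862304688), (26.140621185302734, 27.696386337280273), 5.212188243865967)
105 [ 0.42664001 -0.22559337  0.19053848] [ 0.45316272 -0.19710377  0.20990024]
((440.092529296875, -211.3842315673828), (26.48773956298828, 28.25701904296875), 1.611271619796753)
```

View pics/w2c.png

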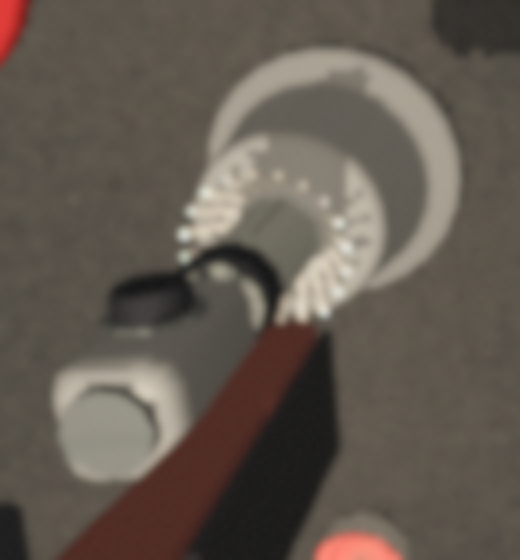

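The button is the dark disc at (150,298) in the crop, on the side facing the robot (world -x). The head top is at (108,430). I'll fit the front face for the yaw.

```bash
python3 - <<'E'
from h import *
W=np.load("w2.npy"); print(tool()[:3], get_state()["joints"])
for u,v in [(202,222),(195,226),(210,222),(202,218),(192,257),(196,250)]: print((u,v),W[v,u])
sub=W[150:290,165:250].reshape(-1,3)
h=sub[(sub[:,2]>.165)&(sub[:,2]<.199)]
h=h[(abs(h[:,0]-.44)<.04)&(abs(h[:,1]+.207)<.03)]
f=h[(h[:,0]>.42)&(h[:,0]<.433)]  # front face
print(len(h),len(f)); 
A=np.c_[f[:,1:],np.ones(len(f))]; k=np.linalg.lstsq(A,f[:,0],rcond=None)[0]; print("front x=",k,"yaw(deg)",np.degrees(np.arctan(-k[0])), "std",(A@k-f[:,0]).std(), f.min(0),f.max(0))
b=h[h[:,0]<.421]; print("button",len(b),b.min(0) if len(b) else 0,b.max(0) if len(b) else 0)
t=sub[(sub[:,2]>.2)]; print("top",cv2.minAreaRect((t[:,:2]*1000).astype(np.float32)))
E
```

```text
[[-0.99955305  0.02981074 -0.0022387   0.40759338]
 [ 0.02980833  0.99955503  0.00110191 -0.10143338]
 [ 0.00227055  0.00103468 -0.99999689  0.26014197]] [-3.25215344e-01 -3.77550523e-01  1.58857996e+00  3.51679098e-04
  1.93303662e+00 -1.86607345e+00]
(202, 222) [ 0.42017111 -0.20684292  0.1788963 ]
(195, 226) [ 0.42232919 -0.21188117  0.18253297]
(210, 222) [ 0.42127155 -0.2007474   0.17658898]
(202, 218) [ 0.48107906 -0.28490682  0.00132294]
(192, 257) [ 0.44027835 -0.20761458  0.20559332]
(196, 250) [ 0.43376634 -0.20306218  0.20627869]
871 647
front x= [0.18658185 0.22328381 0.42398742] yaw(deg) -10.56882747315643 std 0.002938123842434839 [ 0.42000048 -0.22036846  0.16522509] [ 0.43297776 -0.19435346  0.19896485]
button 88 [ 0.41971882 -0.21517529  0.16697135] [ 0.42097961 -0.20028283  0.18287117]
top ((419.6860656738281, -176.67575073242188), (34.25059509277344, 107.85588073730469), 38.491241455078125)
```

```bash
python3 -m jog '[[-4,-10,0,0.14],[-8,-25,0,0.29],[-12,-40,0,0.43],[-17,-55,0,0.58],[-22,-70,0,0.72],[-27,-85,0,0.87],[-31,-97,0,1.01],[-34,-103,0,1.16],[-35,-106,0,1.3],[-35,-106,0,1.42]]' 1 && python3 -m jog '[[0,0,0,0.043],[0,0,0,0.043],[0,0,0,0.043],[0,0,0,0.043]]'; python3 - <<'E'
from h import *
s=get_state(); print(s["joints"]); T=tool(); c=camera("wrist"); W=pts(c,T@np.array(c["hand_eye"])); np.save("w3.npy",W); a=c["img"]; cv2.imwrite("pics/w3.png",a); print(np.round(T,4))
q=W.reshape(-1,3); m=(q[:,2]>.198)&(q[:,2]<.212)&(abs(q[:,0]-.44)<.025)&(abs(q[:,1]+.208)<.025)
t=q[m]; r=cv2.minAreaRect((t[:,:2]*1000).astype(np.float32)); print(len(t),r,np.median(t,0))
mid=np.r_[np.array(r[0])/1000,.173,1]; print("in tool",np.linalg.inv(T)@mid)
E
```

```text
clock: 13.65
tool_pos: [0.4404, -0.2076, 0.2607]
orientation: [0.664, 0.748, -0.0, -0.001]
force: [0.4, 0.2, -0.2]
grip_width: 0.0875
grip_force: 0.0
clock: 14.05
tool_pos: [0.4402, -0.2079, 0.2614]
orientation: [0.678, 0.735, 0.0, -0.0]
force: [0.2, 1.0, -0.1]
grip_width: 0.088
grip_force: 0.0
[-5.11221246e-01 -2.00388601e-01  1.44273202e+00  6.83810376e-05
  1.89951505e+00 -5.92078298e-01]
[[-8.080e-02  9.967e-01 -2.000e-04  4.402e-01]
 [ 9.967e-01  8.080e-02  2.000e-04 -2.079e-01]
 [ 2.000e-04 -2.000e-04 -1.000e+00  2.614e-01]
 [ 0.000e+00  0.000e+00  0.000e+00  1.000e+00]]
907 ((441.9944152832031, -208.66067504882812), (26.11566162109375, 25.449193954467773), 3.8248491287231445) [ 0.44166713 -0.20680022  0.20443655]
in tool [-8.96754103e-04  1.74768840e-03  8.84399429e-02  1.00000000e+00]
```

View pics/w3.png

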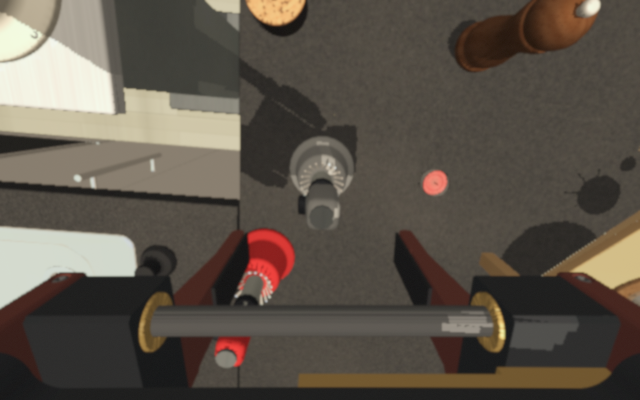

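The head at (321,215) lies square and centred between the fingers, with the button on the left at (303,205). I descend and squeeze.

```bash
python3 -m jog '[[0,0,8,0],[0,0,25,0],[0,0,45,0],[0,0,65,0],[0,0,85,0],[0,0,98,0],[0,0,107,0],[0,0,107,0],[0,0,107,0]]' 1 && python3 -m jog '[[0,0,0,0],[0,0,0,0],[0,0,0,0],[0,0,0,0],[0,0,0,0],[0,0,0,0],[0,0,0,0],[0,0,0,0],[0,0,0,0],[0,0,0,0]]' 0
```

```text
clock: 15.0
tool_pos: [0.4403, -0.2086, 0.1553]
orientation: [0.679, 0.734, 0.0, 0.0]
force: [-0.3, 0.5, -1.0]
grip_width: 0.0877
grip_force: 0.0
clock: 16.0
tool_pos: [0.44, -0.2086, 0.1545]
orientation: [0.679, 0.734, -0.0, -0.0]
force: [-0.0, -1.3, -1.0]
grip_width: 0.0313
grip_force: 29.9
```

The width is 31.3 mm, so the button is in. Now I pull.

```bash
python3 -m jog '[[0,0,-4,0],[0,0,-12,0],[0,0,-22,0],[0,0,-32,0],[0,0,-42,0],[0,0,-52,0],[0,0,-62,0],[0,0,-70,0],[0,0,-75,0],[0,0,-75,0]]'
```

```text
clock: 17.0
tool_pos: [0.44, -0.2086, 0.2305]
orientation: [0.679, 0.734, -0.0, 0.0]
force: [-0.1, -3.1, -3.4]
grip_width: 0.031
grip_force: 29.9
```

```bash
python3 -m jog '[[0,0,-4,0],[0,0,-8,0],[0,0,-11,0],[0,0,-13,0],[0,0,-15,0],[0,0,-16,0],[0,0,-16,0],[0,0,-16,0]]'
```

```text
clock: 17.8
tool_pos: [0.44, -0.2086, 0.2456]
orientation: [0.679, 0.734, -0.0, 0.0]
force: [0.6, -3.9, -6.4]
grip_width: 0.0311
grip_force: 29.9
```

```bash
python3 -m jog '[[0,0,-0.5,0],[0,0,-1,0],[0,0,-1,0],[0,0,-1,0]]'; python3 - <<'E'
from h import *
T=tool(); c=camera("wrist"); W=pts(c,T@np.array(c["hand_eye"])); a=c["img"]
q=W.reshape(-1,3); m=(q[:,2]>.26)&(q[:,2]<.32)&(abs(q[:,0]-.44)<.013)&(abs(q[:,1]+.208)<.013)
t=q[m]; print(len(t),np.median(t,0)) 
b=camera("scene")["img"]; d=camera("top")["img"]
cv2.imwrite("pics/end.png",np.vstack([np.hstack([cv2.resize(a,(400,250)),cv2.resize(b[100:300,240:480],(400,250))]),cv2.resize(d[120:270,140:460],(800,340))]))
E
```

```text
clock: 18.2
tool_pos: [0.44, -0.2085, 0.2456]
orientation: [0.679, 0.734, -0.0, -0.001]
force: [1.1, -5.7, -9.8]
grip_width: 0.0311
grip_force: 29.9
3323 [ 0.43974344 -0.19888405  0.29107267]
```

View pics/end.png

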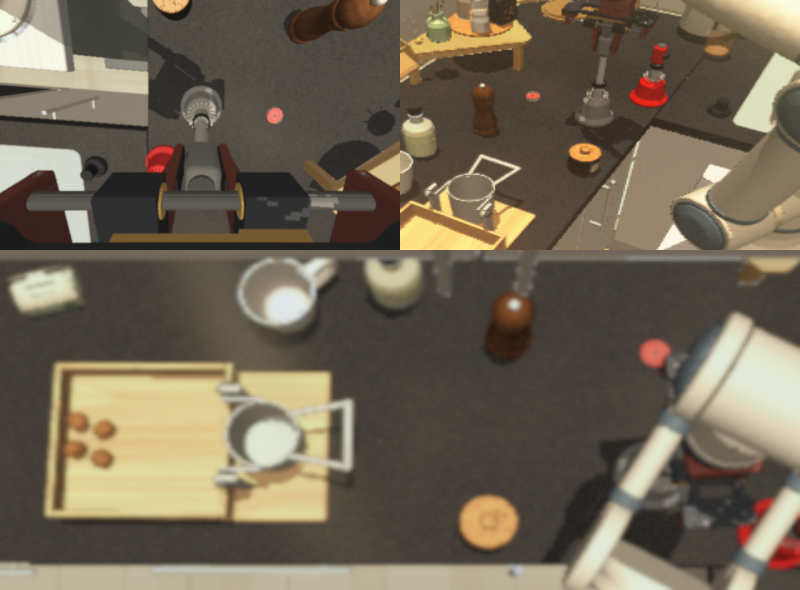

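The brush is drawn out to its end: the commanded pull went up 1 mm, the force rose and the tool did not move. The nuts are in the tray, the cup is upright and the bystanders are in place, so I hand it in.

```bash
python3 -c "from cell import job_done; print(job_done())"
```

```text
the job is handed in; nothing more can be done
None
```

The job is handed in: all four walnuts are in the tray, the cup is back upright, and the brush head is held at its second stop with the button squeezed; the pepper mill, candle jar and tealight were not touched.

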